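# Set the needle screw of a paint feed stand

### The job

Get the paint feed stand ready: first screw the pot's black filler cap clockwise until it is fully home, then turn the red needle screw clockwise until it seats, and back it off a quarter turn from there. Finish still gripping the red screw, motionless, so that a colleague can tighten its lock nut; do not let go at the end, leave the cap fully home, and leave the jars, the bottle and the sanding block beside the stand where they are.

Things in the scene. Friction and masses are not known exactly. Their poses are not given: they have to be found in the camera images.
- filler_cap (a joint): angle (rad) of the filler cap about its upright axis: 0 = fully home against a hard stop, grows as it is unscrewed (anticlockwise seen from above), up to 2.4. Starts 0.6 to 1.2. Turns with light friction (about 0.1 N m), stays where it is left and does not rise or fall as it turns.
- cap_grip (a point): Middle of the black round fluted filler cap (48 mm across, 28 mm tall, yellow radial mark on its top), on its upright axis, 12 mm below its top and 96 mm above the bench. The cap sits on a narrow neck of an aluminium pot; the pot's shoulder is about 31 mm below this point. The cap cannot come off. It can be gripped from above at any yaw.
- needle_screw (a joint): angle (rad) of the red needle screw about its upright axis: 0 = seated against a hard stop, grows as it is backed off (anticlockwise seen from above), up to 5. A quarter turn off the seat is 1.57. Starts 0.5 to 1.1. Turns with light friction (about 0.1 N m), stays where it is left and does not rise or fall as it turns.
- screw_grip (a point): Middle of the red round fluted needle screw head (31 mm across, 24 mm tall, white radial mark on top), on its upright axis, 101 mm above the bench. It stands on a brass block 150 mm right of the cap on the same fixed stand. 38 mm below this point lies a white dial 60 mm across; the steel lock nut's top is 30 mm below. Seated, the mark points to the stand's spout side. Grip from above at any yaw.
- bronze_jar_mid (a point): Centre of a bystander: round amber-brown jar with a black lid, 48 mm across, 66 mm tall. Loose; leave it alone.
- white_jar_mid (a point): Centre of a bystander: round jar with a white lid, 49 mm across, 52 mm tall. Loose; leave it alone.
- blue_bottle_mid (a point): Centre of a bystander: slim slate-blue paint bottle with a black nozzle, 37 mm across, 109 mm tall. Loose; leave it alone.
- sanding_block_mid (a point): Centre of a bystander: brown cork sanding block, 43 x 71 x 24 mm, lying flat. Loose; leave it alone.

How it is judged:
By the outcome, as a careful person would: the job done as asked, in the order asked, and still so for the second after the job is handed in, while the arm keeps its last pose, push and grip.
It also fails if it takes over 51 s, if anything falls off the work surface, if the arm or the gripper's body presses on something with over 40 N, if the wrist force passes 120 N, or if a joint passes its speed limit or range.

### The arm

A 6-joint arm with a two-finger parallel gripper is mounted at the origin on a cart in front of the work surface, level with it; the furniture and walls round the work are solid. World frame = base frame: x ahead of the robot, y to its left, z up, the work surface at z = 0. Lengths are in mm, angles in rad, forces in N, time in s.
With the tool pointing down it reaches from about 350 to 775 mm from the base axis. Payload 7.3 kg.
Tool frame: the origin (TCP) lies at the centre of the arm's flange, where the gripper is bolted on; the fingertips stand 178 mm ahead of it and the grasp point (between the pads) lies 159 mm ahead of it; z points along the fingers, y is the direction in which the jaws open and shut (so a half turn about z gives the same grasp; the last joint's range is limited). The gripper opens to 92 mm and grips with 3 to 60 N. Pads are 19 mm wide; open, the fingers measure 130 mm over their backs; the gripper's body (75 mm by 190 mm) begins 47 mm behind the grasp point.
Start: joints at [-1.301, 0.342, 1.524, -0, 1.275, -0.146], TCP at [212.078, -480.261, 404.741] pointing down, gripper open.
Joint ranges: [-2.53, 2.53], [-0.77, 2.02], [0.04, 2.7], [-1, 4.14], [0.28, 2.66], [-3.11, 3.11]. Speed limits (rad/s): [2.57, 2.57, 3.14, 3.14, 3.14, 3.14].

### API

Orientations are given as a rotation vector (axis times angle).
In Python, from workcell import sense, snapshot, camera_model, sign_off gives the robot as it stands.
- The arm moves only by the tool move_arm, never from a script. Its argument "targets" is a list of rows, each a list of 3 entries, a list of its own where there are three numbers: the shift along the world's x, y, z in mm, then the turn about the world's z in degrees, then the finger opening in mm, from 0 to 91.8. A call has 1 to 12 rows; each row is the pose to reach, as a shift and turn from the pose commanded when the call began; what a row does not reach only later rows make up. A row lasts 1/10 s, in which the tool goes at most 50 mm and 8.59 degrees, less where a joint would pass 70% of its speed; a pose out of reach is approached as far as the arm can. A call with a gripper value outside its range is refused whole. The fingers move at their own pace and stop on an object; the grip force is fixed at half the most. Time passes only in rows, so rows that repeat a pose let the fingers close. It gives the time, the measured TCP pose, the force and the opening at its end, in the units of the state.
- sense(): the state, without advancing time (a new reading comes with each control period).
- snapshot(name): name is "scene" or "top" or "wrist"; returns the picture (384x512x3 uint8, red, green, blue); there is no depth.
- camera_model(name): a dict with "fx", "fy", "cx", "cy" (pixels), "D" ([k1, k2, p1, p2, k3] as OpenCV has them; the pictures are not rectified), "camera_from_world" (4x4, takes a point from world to camera coordinates). Camera axes: x right, y down, z forward; pixel columns grow to the right and rows downward; lengths in mm; the calibration is good to about 2 mm. A picture is of the moment at which its call begins: read the wrist's pose just before it. camera_model takes no time and is no camera call; for the wrist camera it gives the pose at the moment of the call.
- sign_off(): hands the job in, once; it reports no verdict.
The state is a dict: "clock": time; "joints": joint angles; "joint_velocities": joint speeds; "tau": joint torques, N m; "ee_pos": TCP position; "tool_rot": TCP orientation; "wrist_force": force on the tool from outside, world axes, zero at the start; "torque": the same for the moment, N m; "gripper_width": opening from 0.0 (shut) to 1.0 (fully open).
Only numpy, scipy, OpenCV 4.12 (cv2) and the standard library are available. Lean on these libraries where they do the work, as an engineer would, in place of code of your own. Each camera call takes 0.05 s, during which the arm holds its last target.

## Working session

There is one attempt and no reset: what is moved stays moved. The work goes in short steps, Python scripts to look and compute and a tool call to move; the robot and the scene stay as the last step left them, time stands still between calls to the robot, and variables do not carry over. Pictures are saved under pics/ and viewed, and the job is handed in when it is done.

Besides the shell and the picture viewer there is one more tool, called after "Emit:" as a command line: name --argument value ..., lists and objects as JSON in quotes. move_arm: Moves the arm, as the interface text tells. Its arguments: {"type":"object","properties":{"targets":{"type":"array","items":{"type":"array"}}},"required":["targets"]}

```bash
mkdir -p pics; ls; python3 - <<'E'
from workcell import sense, snapshot, camera_model
import cv2, numpy as np
print(sense())
for n in ("scene","top"):
    im=snapshot(n); cv2.imwrite(f"pics/{n}0.png",im[:,:,::-1])
    m=camera_model(n); print(n,m)
E
```

```text
pics
{'clock': 0.0, 'joints': array([-1.30097835e+00,  3.42737375e-01,  1.52504092e+00, -1.30434468e-05,
        1.27541399e+00, -1.46038461e-01]), 'joint_velocities': array([ 0.00086252, -0.00053186,  0.00141788,  0.00082556, -0.00025653,
        0.00068207]), 'tau': array([ 1.29920056e-03, -4.31239700e+01, -2.44216776e+01,  7.20106484e-02,
        5.58114436e-02, -1.31372199e-04]), 'ee_pos': array([ 212.04808857, -480.11605577,  404.02880243]), 'tool_rot': array([-3.07236228e+00, -6.48205407e-01,  1.74880725e-04]), 'wrist_force': array([-0.35878286, -0.40276553, -0.46255556]), 'torque': array([-0.05793099,  0.05158874,  0.01572123]), 'gripper_width': 1.000448990886969}
scene {'fx': 414.194466648231, 'fy': 414.194466648231, 'cx': 245.3702921666962, 'cy': 194.38051573199135, 'D': array([-0.06155457,  0.        ,  0.        ,  0.        ,  0.        ]), 'camera_from_world': array([[-5.56847149e-01, -8.30392187e-01, -1.92371362e-02,
         3.89662633e+02],
       [-3.79834493e-01,  2.75170710e-01, -8.83179958e-01,
         2.62615424e+02],
       [ 7.38679234e-01, -4.84489314e-01, -4.68639621e-01,
         9.12061626e+02],
       [ 0.00000000e+00,  0.00000000e+00,  0.00000000e+00,
         1.00000000e+00]])}
top {'fx': 349.5498751987332, 'fy': 349.5498751987332, 'cx': 254.07236753377515, 'cy': 190.08726240413188, 'D': array([-0.08615183,  0.        ,  0.        ,  0.        ,  0.        ]), 'camera_from_world': array([[ 1.30247076e-02, -9.99908691e-01,  3.60102110e-03,
         9.37664813e+01],
       [-9.97027339e-01, -1.32605139e-02, -7.58989003e-02,
         5.09519701e+02],
       [ 7.59397214e-02, -2.60175550e-03, -9.97109016e-01,
         1.08139565e+03],
       [ 0.00000000e+00,  0.00000000e+00,  0.00000000e+00,
         1.00000000e+00]])}
```

View pics/scene0.png

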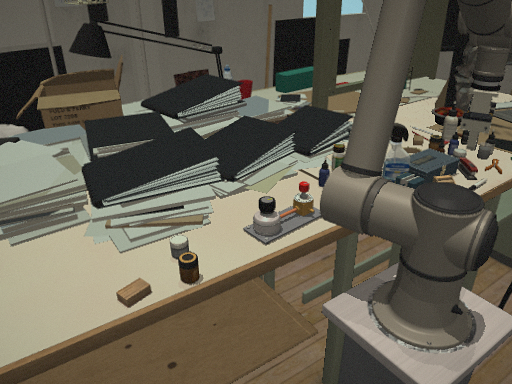

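View pics/top0.png

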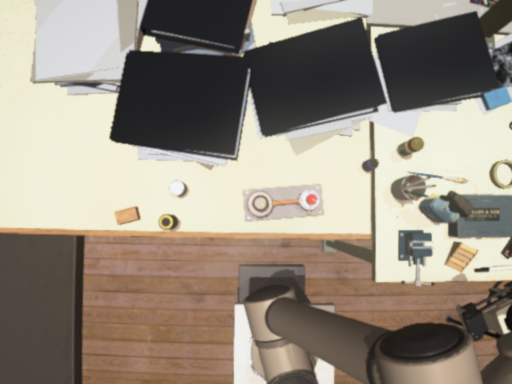

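```bash
cat > h.py <<'E'
import cv2, numpy as np
from workcell import camera_model
def proj(n,P,m=None):
    m=m or camera_model(n); T=m["camera_from_world"]; K=np.array([[m["fx"],0,m["cx"]],[0,m["fy"],m["cy"]],[0,0,1.]])
    return cv2.projectPoints(np.float64(P).reshape(-1,3),cv2.Rodrigues(T[:3,:3])[0],T[:3,3],K,m["D"])[0].reshape(-1,2)
def back(n,px,z,m=None):
    m=m or camera_model(n); T=m["camera_from_world"]; K=np.array([[m["fx"],0,m["cx"]],[0,m["fy"],m["cy"]],[0,0,1.]])
    u=cv2.undistortPoints(np.float64(px).reshape(-1,1,2),K,m["D"]).reshape(-1,2)
    R=T[:3,:3];c=-R.T@T[:3,3]; out=[]
    for a in u:
        d=R.T@np.array([a[0],a[1],1]); out.append(c+d*(z-c[2])/d[2])
    return np.array(out)
def crop(im,x0,y0,x1,y1,s,f):
    cv2.imwrite(f,cv2.resize(im[y0:y1,x0:x1],None,fx=s,fy=s,interpolation=cv2.INTER_CUBIC))
E
python3 - <<'E'
from h import *
crop(cv2.imread("pics/top0.png"),230,170,340,235,7,"pics/top0c.png")
crop(cv2.imread("pics/scene0.png"),235,170,335,245,7,"pics/scene0c.png")
E
```

```text
(no output)
```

View pics/top0c.png

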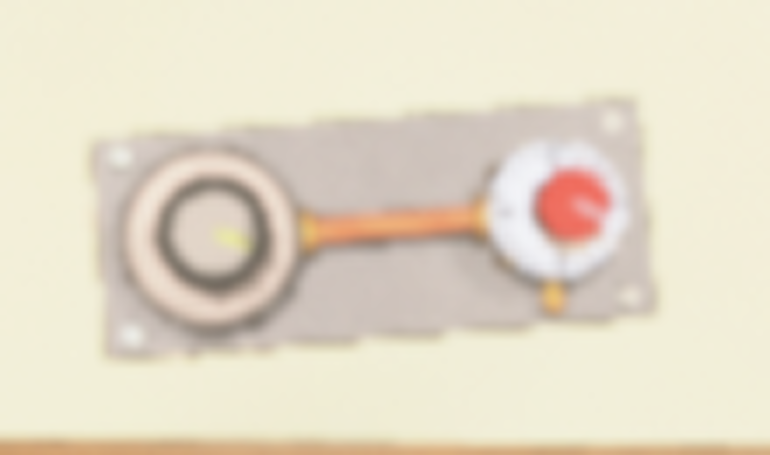

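View pics/scene0c.png

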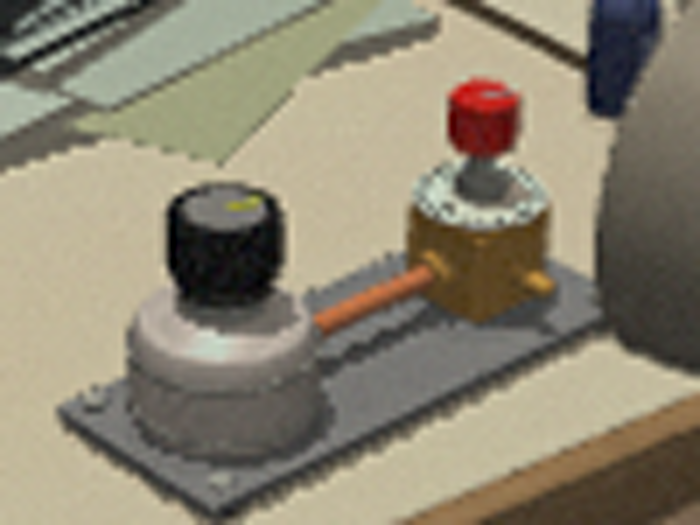

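```bash
python3 - <<'E'
from h import *
o=np.array([230,170]);f=lambda x,y:o+(np.array([x,y])+.5)/7-.5
c=back("top",f(214,236),108)[0];s=back("top",f(573,205),113)[0]
print(c,s,s-c,np.hypot(*(s-c)[:2]))
print("dial",back("top",f(556,212),63)); print("spout",back("top",f(553,298),40))
print("plate", back("top",[f(95,140),f(632,98),f(655,312),f(107,357)],5))
for p,q,z,n in(((214,236),(245,244),108,'cap'),((573,205),(600,215),113,'scr')):
    d=(back("top",f(*q),z)-back("top",f(*p),z))[0]; print(n,np.degrees(np.arctan2(d[1],d[0])))
print(proj("scene",[c,s]))
print(back("top",[(178,188),(167,222),(370,165),(127,216)],30))
o=np.array([235,170])
print(back("scene",[f(222,205)],108),back("scene",[f(487,90)],113))
E
```

```text
[463.51182633  82.67990279 108.        ] [477.94553141 -64.93867324 113.        ] [  14.43370508 -147.61857603    5.        ] 148.32253986291292
dial [[477.47935215 -65.94208627  63.        ]]
spout [[440.69497371 -68.3971374   40.        ]]
plate [[ 510.50883678  135.30670523    5.        ]
 [ 533.07569548 -110.18767796    5.        ]
 [ 435.36926123 -120.68451157    5.        ]
 [ 412.02040996  128.37716493    5.        ]]
cap -103.73106885081056
scr -109.60482814702807
[[267.01369602 199.33572382]
 [303.67090231 182.20841659]]
[[ 510.80283301  338.6224225    30.        ]
 [ 404.21466413  370.16585412   30.        ]
 [ 592.07739622 -266.02297876   30.        ]
 [ 420.68710874  497.62864809   30.        ]]
[[466.9718602   82.66843183 108.        ]] [[475.98313256 -65.10061156 113.        ]]
```

Emit:
move_arm --targets '[[[250, 550, 0], 40, 91.8], [[250, 550, 0], 40, 91.8], [[250, 550, 0], 40, 91.8], [[250, 550, 0], 40, 91.8], [[250, 550, 0], 40, 91.8], [[250, 550, 0], 40, 91.8], [[250, 550, 0], 40, 91.8], [[250, 550, 0], 40, 91.8], [[250, 550, 0], 40, 91.8], [[250, 550, 0], 40, 91.8], [[250, 550, 0], 40, 91.8], [[250, 550, 0], 40, 91.8]]'

```text
clock: 1.3
ee_pos: [460.7, 68.2, 404.6]
tool_rot: [2.666, 1.661, -0.0]
wrist_force: [2.1, -1.7, -0.0]
gripper_width: 1.001
```

Emit:
move_arm --targets '[[[0, 0, 0], 0, 91.8], [[0, 0, 0], 0, 91.8]]'

```text
clock: 1.5
ee_pos: [460.3, 67.0, 404.1]
tool_rot: [-2.664, -1.665, 0.002]
wrist_force: [-0.2, -1.1, -0.3]
gripper_width: 0.999
```

```bash
python3 - <<'E'
from h import *
from workcell import *
import pickle
s=sense(); m=camera_model("wrist"); im=snapshot("wrist"); cv2.imwrite("pics/w1.png",im[:,:,::-1]); pickle.dump(m,open("w1.pkl","wb"))
cv2.imwrite("pics/top1.png",snapshot("top")[:,:,::-1])
R=cv2.Rodrigues(s["tool_rot"])[0]; print(s["ee_pos"],R.round(3),s["joints"].round(3),s["joint_velocities"].round(3)); print(m["camera_from_world"].round(3),m["fx"])
print("cap pred",proj("wrist",[[463.5,82.7,108],[465,82.7,96],[477.9,-65,113]],m))
E
```

```text
[460.2938249   66.98665682 404.14386052] [[ 0.438  0.899 -0.001]
 [ 0.899 -0.438 -0.   ]
 [-0.001 -0.001 -1.   ]] [-0.02   0.233  1.68  -0.     1.23   0.434] [-0.054 -0.017  0.018 -0.004 -0.001 -0.005]
[[ 8.99000e-01 -4.39000e-01 -0.00000e+00 -3.84557e+02]
 [-4.17000e-01 -8.55000e-01  3.08000e-01  2.11124e+02]
 [-1.35000e-01 -2.76000e-01 -9.51000e-01  4.72216e+02]
 [ 0.00000e+00  0.00000e+00  0.00000e+00  1.00000e+00]] 273.11037612664023
cap pred [[254.24174206 172.74234081]
 [255.65391159 169.46785371]
 [321.51798879 279.49255221]]
```

View pics/w1.png

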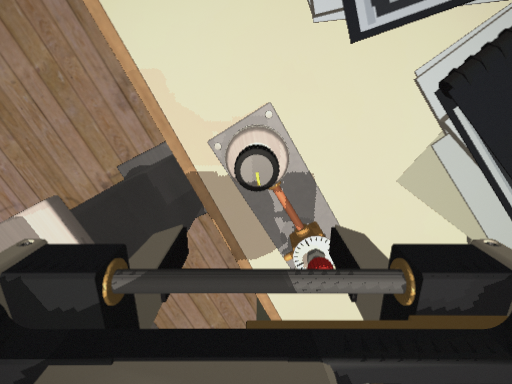

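```bash
python3 - <<'E'
from h import *
crop(cv2.imread("pics/w1.png"),215,110,345,280,4.5,"pics/w1c.png")
E
```

```text
(no output)
```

View pics/w1c.png

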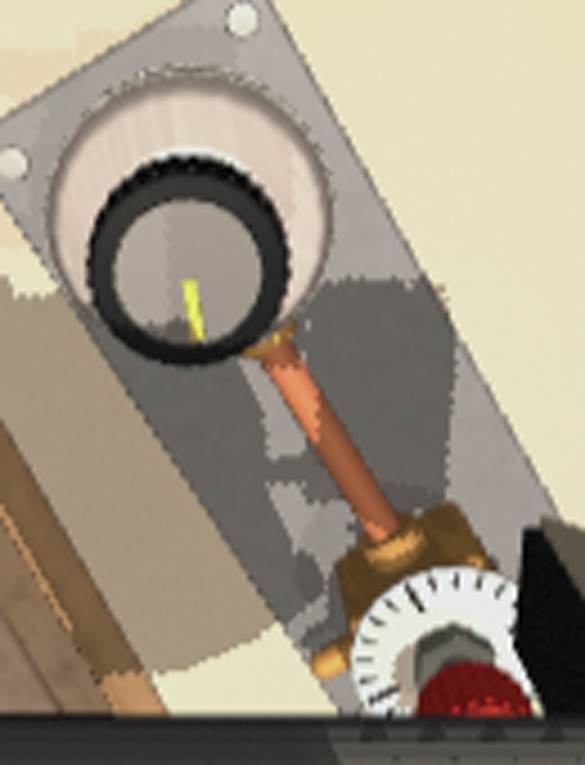

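```bash
python3 - <<'E'
from h import *
import pickle
from workcell import sense
m=pickle.load(open("w1.pkl","rb"))
f=lambda x,y:np.array([215,110])+(np.array([x,y])+.5)/4.5-.5
c=back("wrist",f(187,269),108,m);print(c, back("wrist",[f(187,194),f(187,345),f(112,269),f(263,269)],108,m))
d=(back("wrist",f(201,340),108,m)-back("wrist",f(187,282),108,m))[0];print(np.degrees(np.arctan2(d[1],d[0])))
s=sense();print(s["clock"],s["ee_pos"],s["joint_velocities"].round(3))
E
```

```text
[[466.87167085  85.02487902 108.        ]] [[474.51535431 100.57846968 108.        ]
 [458.81906738  68.63898255 108.        ]
 [451.36528664  92.5931376  108.        ]
 [482.58382338  77.35511205 108.        ]]
-102.93983479646256
1.6 [460.0131312   65.27522764 404.43229132] [-0.024 -0.011  0.004  0.002 -0.002  0.001]
```

Emit:
move_arm --targets '[[[5, 16, -40], 0, 91.8], [[5, 16, -70], 0, 91.8], [[5, 16, -70], 0, 91.8], [[5, 16, -70], 0, 91.8], [[5, 16, -70], 0, 91.8]]'

```text
clock: 2.1
ee_pos: [465.9, 81.1, 336.5]
tool_rot: [2.667, 1.658, 0.004]
wrist_force: [-0.1, -0.7, 0.1]
gripper_width: 1.0
```

```bash
python3 - <<'E'
from h import *
from workcell import *
import pickle
s=sense(); m=camera_model("wrist"); im=snapshot("wrist"); cv2.imwrite("pics/w2.png",im[:,:,::-1]); pickle.dump(m,open("w2.pkl","wb"))
print(s["ee_pos"],s["joint_velocities"].round(3),s["wrist_force"])
p=proj("wrist",[[466,83.5,108]],m)[0];print(p)
crop(im[:,:,::-1],int(p[0])-60,max(0,int(p[1])-60),int(p[0])+60,int(p[1])+60,5,"pics/w2c.png");print(int(p[0])-60,int(p[1])-60)
E
```

```text
[465.86749689  81.09177186 336.47777666] [ 0.007 -0.005 -0.001  0.    -0.007  0.001] [-0.06015932 -0.73418456  0.09312529]
[255.74546736 209.12919173]
195 149
```

View pics/w2c.png

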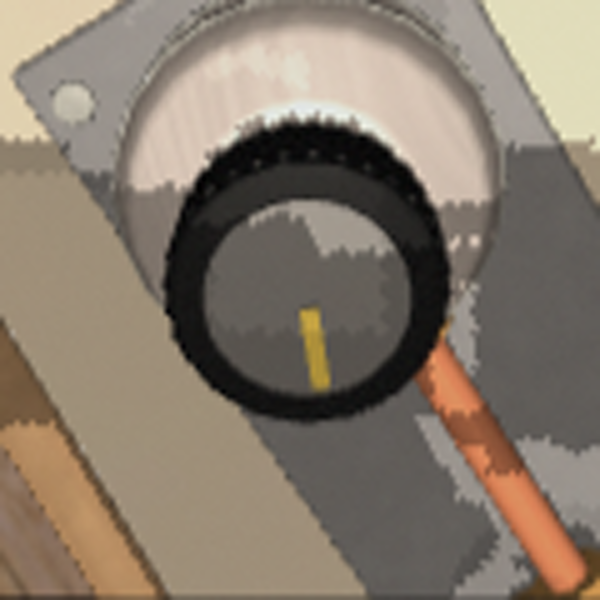

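```bash
python3 - <<'E'
from h import *
import pickle
m=pickle.load(open("w2.pkl","rb"))
f=lambda x,y:np.array([195,149])+(np.array([x,y])+.5)/5-.5
print(back("wrist",[f(308,297)],108,m))
d=(back("wrist",f(320,388),108,m)-back("wrist",f(309,311),108,m))[0];print(np.degrees(np.arctan2(d[1],d[0])))
E
```

```text
[[466.77449267  84.22137586 108.        ]]
-108.84821174431254
```

Emit:
move_arm --targets '[[[1, 3, -30], 0, 91.8], [[1, 3, -60], 0, 91.8], [[1, 3, -81], 0, 91.8], [[1, 3, -81], 0, 91.8], [[1, 3, -81], 0, 91.8]]'

```text
clock: 2.65
ee_pos: [466.9, 84.8, 254.9]
tool_rot: [2.666, 1.66, 0.002]
wrist_force: [0.3, 0.4, 0.3]
gripper_width: 0.999
```

Emit:
move_arm --targets '[[[0, 0, 0], 0, 0], [[0, 0, 0], 0, 0], [[0, 0, 0], 0, 0], [[0, 0, 0], 0, 0], [[0, 0, 0], 0, 0], [[0, 0, 0], 0, 0], [[0, 0, 0], 0, 0], [[0, 0, 0], 0, 0], [[0, 0, 0], 0, 0], [[0, 0, 0], 0, 0]]'

```text
clock: 3.65
ee_pos: [466.3, 85.0, 253.8]
tool_rot: [-2.667, -1.661, 0.0]
wrist_force: [-1.5, 0.1, 2.0]
gripper_width: 0.504
```

```bash
cat > st.py <<'E'
from h import *
from workcell import *
s=sense(); R=cv2.Rodrigues(s["tool_rot"])[0]
print("t",s["clock"],"ee",s["ee_pos"].round(2),"yaw(x)",round(np.degrees(np.arctan2(R[1,0],R[0,0])),2),"tilt",R[:2,2].round(4),"F",s["wrist_force"].round(1),"T",s["torque"].round(3),"w",round(s["gripper_width"]*92,1),"j",s["joints"].round(3),"v6",s["joint_velocities"].round(3),"tau6",s["tau"][5].round(3))
E
python3 st.py
```

```text
t 3.65 ee [466.28  85.02 253.77] yaw(x) 63.82 tilt [-0.0002  0.    ] F [-1.5  0.1  2. ] T [ 0.09   0.178 -0.   ] w 46.4 j [0.018 0.439 1.859 0.    0.843 0.475] v6 [-0.     0.001  0.001 -0.001 -0.     0.   ] tau6 -0.022
```

Emit:
move_arm --targets '[[[0, 0, 0], -6, 0], [[0, 0, 0], -12, 0], [[0, 0, 0], -18, 0], [[0, 0, 0], -24, 0], [[0, 0, 0], -30, 0], [[0, 0, 0], -30, 0], [[0, 0, 0], -30, 0]]'

```text
clock: 4.35
ee_pos: [466.6, 84.7, 253.8]
tool_rot: [3.004, 0.918, 0.001]
wrist_force: [1.1, -3.6, 1.4]
gripper_width: 0.507
```

```bash
python3 st.py
```

```text
t 4.35 ee [466.56  84.74 253.8 ] yaw(x) 33.98 tilt [ 0.0007 -0.0005] F [ 1.1 -3.6  1.4] T [-0.396 -0.118 -0.094] w 46.6 j [ 1.800e-02  4.390e-01  1.859e+00 -1.000e-03  8.430e-01  9.960e-01] v6 [-0.     0.001 -0.001 -0.001  0.     0.001] tau6 0.051
```

Emit:
move_arm --targets '[[[0, 0, 0], -4, 0], [[0, 0, 0], -8, 0], [[0, 0, 0], -8, 0]]'

```text
clock: 4.65
ee_pos: [466.6, 84.6, 253.8]
tool_rot: [3.061, 0.704, 0.001]
wrist_force: [1.3, -3.3, 1.2]
gripper_width: 0.505
```

```bash
python3 st.py
```

```text
t 4.65 ee [466.6   84.65 253.77] yaw(x) 25.91 tilt [ 0.0007 -0.0007] F [ 1.3 -3.3  1.2] T [-0.662 -0.207 -0.076] w 46.5 j [ 1.800e-02  4.390e-01  1.859e+00 -1.000e-03  8.430e-01  1.137e+00] v6 [-0.    -0.002 -0.     0.003  0.001 -0.061] tau6 0.628
```

Emit:
move_arm --targets '[[[0, 0, 0], -4, 0], [[0, 0, 0], -8, 0], [[0, 0, 0], -8, 0]]'

```text
clock: 4.95
ee_pos: [466.7, 84.5, 253.8]
tool_rot: [3.102, 0.489, 0.001]
wrist_force: [1.7, -5.5, -0.4]
gripper_width: 0.508
```

```bash
python3 st.py
```

```text
t 4.95 ee [466.65  84.54 253.79] yaw(x) 17.93 tilt [ 0.0008 -0.0009] F [ 1.7 -5.5 -0.4] T [-0.75  -0.181 -0.081] w 46.8 j [ 1.800e-02  4.390e-01  1.859e+00 -1.000e-03  8.430e-01  1.276e+00] v6 [-0.001  0.001 -0.001 -0.001  0.    -0.056] tau6 0.537
```

Emit:
move_arm --targets '[[[0, 0, 0], -4, 0], [[0, 0, 0], -8, 0], [[0, 0, 0], -8, 0]]'

```text
clock: 5.25
ee_pos: [466.7, 84.4, 253.8]
tool_rot: [3.129, 0.272, 0.001]
wrist_force: [1.1, -5.9, 0.4]
gripper_width: 0.504
```

```bash
python3 st.py; python3 - <<'E'
from h import *
from workcell import *
im=snapshot("wrist")[:,:,::-1]; cv2.imwrite("pics/w3.png",im)
cv2.imwrite("pics/top3.png",snapshot("top")[:,:,::-1])
E
```

```text
t 5.25 ee [466.67  84.44 253.8 ] yaw(x) 9.93 tilt [ 0.0009 -0.0011] F [ 1.1 -5.9  0.4] T [-0.903 -0.19  -0.039] w 46.4 j [ 0.018  0.439  1.859 -0.002  0.843  1.416] v6 [-0.001  0.    -0.     0.001 -0.    -0.054] tau6 0.538
```

View pics/w3.png

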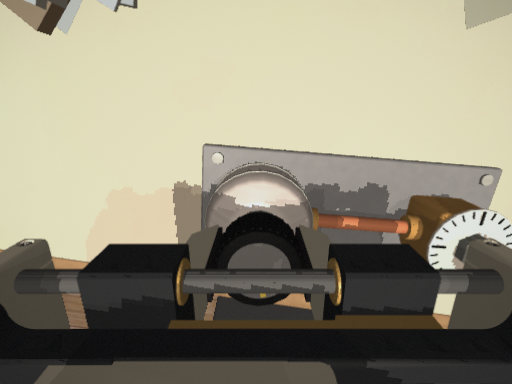

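Emit:
move_arm --targets '[[[0, 0, 0], -4, 0], [[0, 0, 0], -8, 0], [[0, 0, 0], -8, 0], [[0, 0, 0], -8, 0]]'

```text
clock: 5.75
ee_pos: [466.7, 84.3, 253.8]
tool_rot: [3.14, 0.056, 0.001]
wrist_force: [0.9, -6.9, 0.9]
gripper_width: 0.503
```

```bash
python3 st.py
```

```text
t 5.75 ee [466.7   84.33 253.79] yaw(x) 2.04 tilt [ 0.0009 -0.0013] F [ 0.9 -6.9  0.9] T [-1.065 -0.169 -0.035] w 46.3 j [ 0.017  0.439  1.859 -0.002  0.843  1.554] v6 [ 0.    -0.     0.001  0.001 -0.001 -0.003] tau6 -0.027
```

Emit:
move_arm --targets '[[[0, 0, 0], -4, 0], [[0, 0, 0], -8, 0], [[0, 0, 0], -8, 0], [[0, 0, 0], -8, 0]]'

```text
clock: 6.15
ee_pos: [467.0, 84.3, 253.8]
tool_rot: [3.136, -0.16, 0.003]
wrist_force: [2.2, -7.8, -0.2]
gripper_width: 0.508
```

```bash
python3 st.py; python3 - <<'E'
from h import *
from workcell import *
im=snapshot("wrist")[:,:,::-1]; crop(im,190,200,330,310,5,"pics/w4.png")
crop(cv2.imread("pics/w3.png"),190,200,330,310,5,"pics/w3c.png")
E
```

```text
t 6.15 ee [466.98  84.28 253.85] yaw(x) -5.85 tilt [ 0.0019 -0.0021] F [ 2.2 -7.8 -0.2] T [-1.104 -0.404  0.596] w 46.8 j [ 0.017  0.44   1.858 -0.003  0.842  1.692] v6 [-0.    -0.     0.     0.001  0.    -0.002] tau6 0.644
```

View pics/w4.png

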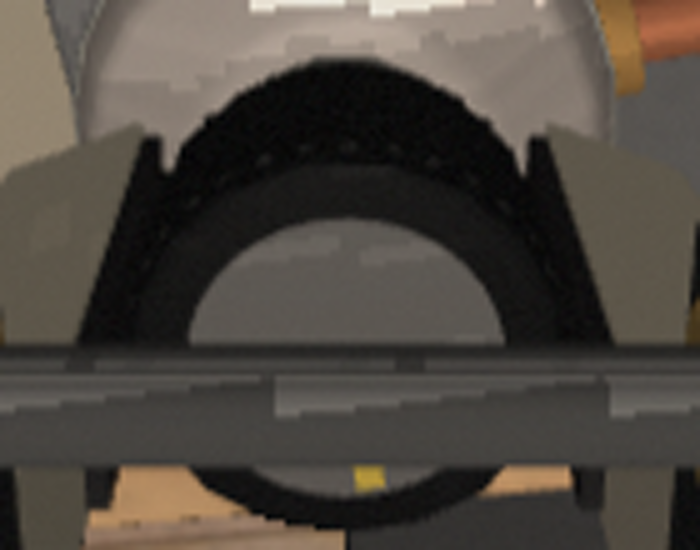

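View pics/w3c.png

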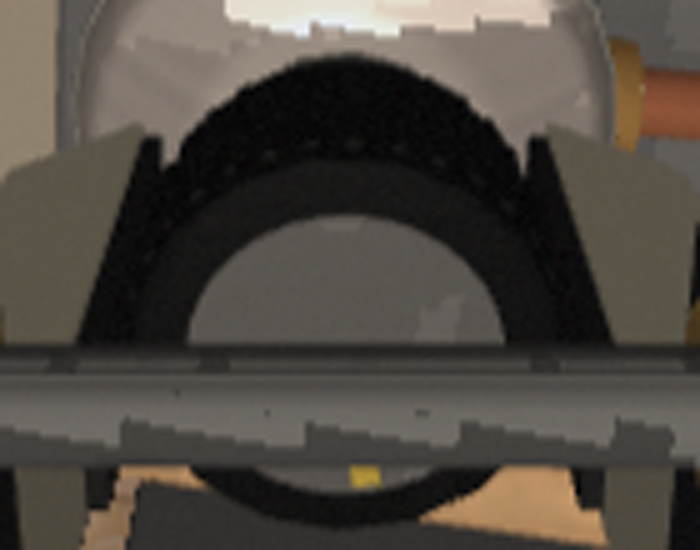

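Emit:
move_arm --targets '[[[0, 0, 0], -3, 0], [[0, 0, 0], -5, 0], [[0, 0, 0], -5, 0], [[0, 0, 0], -5, 0]]'

```text
clock: 6.6
ee_pos: [467.3, 84.1, 254.0]
tool_rot: [3.125, -0.296, 0.005]
wrist_force: [4.1, -8.7, -0.9]
gripper_width: 0.505
```

```bash
python3 st.py; python3 - <<'E'
from h import *
from workcell import *
im=snapshot("wrist")[:,:,::-1]; crop(im,190,200,330,310,5,"pics/w5.png")
E
```

```text
t 6.6 ee [467.31  84.12 253.98] yaw(x) -10.81 tilt [ 0.003  -0.0026] F [ 4.1 -8.7 -0.9] T [-1.281 -0.65   0.854] w 46.5 j [ 0.017  0.44   1.858 -0.004  0.841  1.779] v6 [-0.002 -0.001  0.     0.002  0.001 -0.001] tau6 0.877
```

View pics/w5.png

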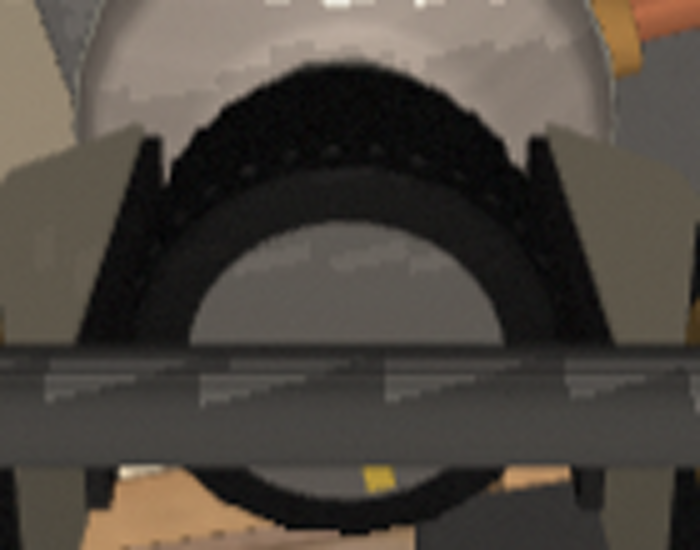

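Emit:
move_arm --targets '[[[0, 0, 0], 0, 91.8], [[0, 0, 0], 0, 91.8], [[0, 0, 0], 0, 91.8], [[0, 0, 0], 0, 91.8], [[0, 0, 0], 0, 91.8], [[0, 0, 50], 0, 91.8], [[0, 0, 90], 0, 91.8], [[0, 0, 90], 0, 91.8], [[0, 0, 90], 0, 91.8]]'

```text
clock: 7.55
ee_pos: [466.3, 85.0, 344.3]
tool_rot: [-3.127, 0.305, -0.003]
wrist_force: [-0.3, -0.8, -0.2]
gripper_width: 1.0
```

```bash
python3 st.py; python3 - <<'E'
from h import *
from workcell import *
import pickle
m=camera_model("wrist"); im=snapshot("wrist")[:,:,::-1]; cv2.imwrite("pics/w6.png",im); pickle.dump(m,open("w6.pkl","wb"))
print(proj("wrist",[[466.5,84,108],[480,-65,113]],m))
E
```

```text
t 7.55 ee [466.25  85.04 344.27] yaw(x) -11.16 tilt [ 0.0018 -0.    ] F [-0.3 -0.8 -0.2] T [0.063 0.044 0.02 ] w 92.0 j [ 0.019  0.311  1.752 -0.     1.077  1.784] v6 [-0.002  0.033  0.038 -0.001 -0.009  0.002] tau6 -0.002
[[260.05885521 208.17244544]
 [443.80839839 160.27394787]]
```

View pics/w6.png

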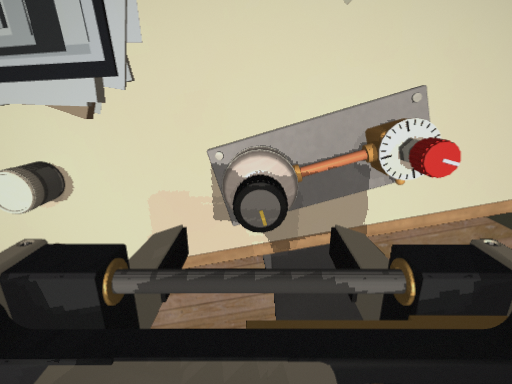

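```bash
python3 - <<'E'
from h import *
im=cv2.imread("pics/w6.png")
crop(im,220,110,470,235,3.2,"pics/w6c.png")
E
```

```text
(no output)
```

View pics/w6c.png

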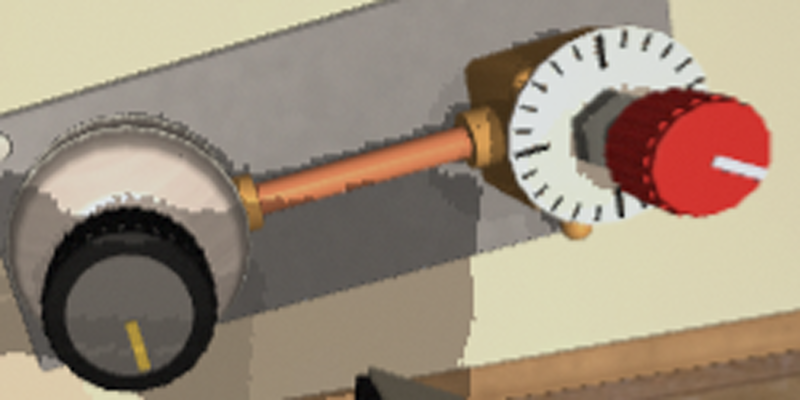

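```bash
python3 - <<'E'
from h import *
import pickle
m=pickle.load(open("w6.pkl","rb"))
f=lambda x,y:np.array([220,110])+(np.array([x,y])+.5)/3.2-.5
c=back("wrist",f(129,314),108,m)[0];s=back("wrist",f(712,153),113,m)[0];print(c,s,np.hypot(*(s-c)[:2]), np.degrees(np.arctan2(*(s-c)[[1,0]])))
for p,q,z,n in(((131,322),(146,370),108,'cap'),((714,161),(766,174),113,'scr')):
    d=(back("wrist",f(*q),z,m)-back("wrist",f(*p),z,m))[0]; print(n,np.degrees(np.arctan2(d[1],d[0])))
E
```

```text
[466.86358302  84.00670321 108.        ] [482.50977844 -63.72312594 113.        ] 148.55606971752462 -83.9542917856211
cap -174.8233019569685
scr -114.81121534727716
```

Emit:
move_arm --targets '[[[4, -40, 0], 8, 91.8], [[8, -80, 0], 16, 91.8], [[12, -120, 0], 24, 91.8], [[15, -149, 0], 32, 91.8], [[15, -149, 0], 40, 91.8], [[15, -149, 0], 48, 91.8], [[15, -149, 0], 56, 91.8], [[15, -149, 0], 64, 91.8], [[15, -149, 0], 72, 91.8], [[15, -149, 0], 80, 91.8], [[15, -149, 0], 88, 91.8], [[15, -149, 0], 96, 91.8]]'

```text
clock: 8.8
ee_pos: [480.9, -63.9, 341.8]
tool_rot: [-2.311, -2.123, 0.003]
wrist_force: [0.1, 0.4, 0.2]
gripper_width: 1.001
```

Emit:
move_arm --targets '[[[0, 0, 0], 8, 91.8], [[0, 0, 0], 16, 91.8], [[0, 0, 0], 24, 91.8], [[0, 0, 0], 32, 91.8], [[0, 0, 0], 40, 91.8], [[0, 0, 0], 48, 91.8], [[0, 0, 0], 56, 91.8], [[0, 0, 0], 64, 91.8], [[0, 0, 0], 72, 91.8], [[0, 0, 0], 80, 91.8], [[0, 0, 0], 88, 91.8], [[0, 0, 0], 96, 91.8]]'

```text
clock: 10.0
ee_pos: [480.9, -63.9, 341.8]
tool_rot: [0.032, -3.138, -0.002]
wrist_force: [0.5, -0.1, -0.5]
gripper_width: 0.999
```

Emit:
move_arm --targets '[[[0, 0, 0], 0, 91.8], [[0, 0, 0], 0, 91.8]]'

```text
clock: 10.2
ee_pos: [481.1, -64.0, 342.6]
tool_rot: [0.017, -3.139, -0.001]
wrist_force: [0.3, -0.5, 0.3]
gripper_width: 1.002
```

```bash
python3 st.py; python3 - <<'E'
from h import *
from workcell import *
import pickle
m=camera_model("wrist"); im=snapshot("wrist")[:,:,::-1]; cv2.imwrite("pics/w7.png",im); pickle.dump(m,open("w7.pkl","wb"))
print(proj("wrist",[[466.5,84,108],[482,-65,113]],m))
crop(im,200,150,320,270,5,"pics/w7c.png")
E
```

```text
t 10.2 ee [481.14 -63.97 342.56] yaw(x) -179.39 tilt [-0.0023  0.0009] F [ 0.3 -0.5  0.3] T [ 0.111 -0.083  0.025] w 92.2 j [-0.29   0.334  1.723  0.     1.087 -1.872] v6 [-0.001 -0.007 -0.009 -0.     0.    -0.001] tau6 -0.176
[[437.30084446 192.79561381]
 [256.88470522 210.85254482]]
```

View pics/w7.png

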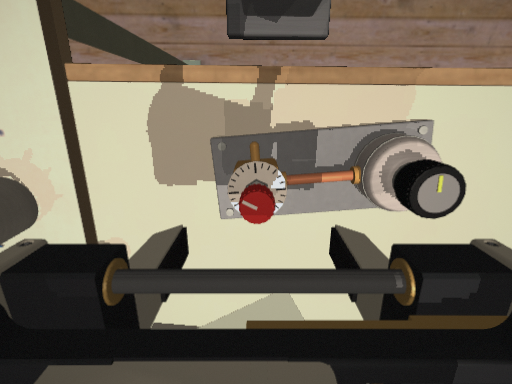

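View pics/w7c.png

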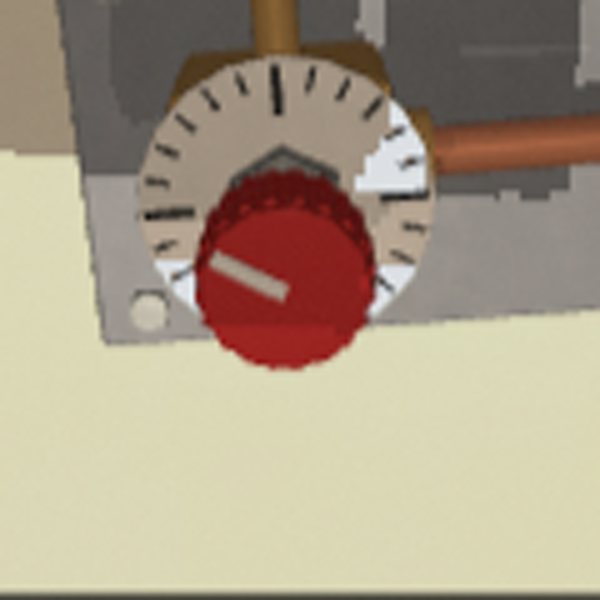

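```bash
python3 - <<'E'
from h import *
import pickle
m=pickle.load(open("w7.pkl","rb"))
f=lambda x,y:np.array([200,150])+(np.array([x,y])+.5)/5-.5
B=lambda p,z:back("wrist",f(*p),z,m)[0]
print(B((286,288),113),"size",np.linalg.norm(B((197,288),113)-B((374,288),113)),np.linalg.norm(B((286,208),113)-B((286,368),113)))
a=lambda d:np.degrees(np.arctan2(d[1],d[0]))
print("mark",a(B((213,260),113)-B((286,292),113)))
t=[B(p,63) for p in((277,88),(168,214),(404,195))]; print("dial ticks",t, a(t[1]-t[2]))
print("spout",a(B((277,66),63)-B((277,113),63)))
E
```

```text
[478.77227129 -65.09685214 113.        ] size 29.11116282660333 28.171033439144196
mark -114.61817053790058
dial ticks [array([456.49578751, -67.23991145,  63.        ]), array([482.4484068 , -88.88312634,  63.        ]), array([478.01298439, -41.80238095,  63.        ])] -84.6181155312373
spout -179.63952751930356
```

Emit:
move_arm --targets '[[[-1, -1, -35], 0, 91.8], [[-1, -1, -65], 0, 91.8], [[-1, -1, -82], 0, 91.8], [[-1, -1, -82], 0, 91.8], [[-1, -1, -82], 0, 91.8]]'

```text
clock: 10.75
ee_pos: [480.5, -65.1, 261.9]
tool_rot: [0.02, -3.141, -0.0]
wrist_force: [-0.6, -0.6, 0.2]
gripper_width: 0.999
```

Emit:
move_arm --targets '[[[0, 0, 0], 0, 0], [[0, 0, 0], 0, 0], [[0, 0, 0], 0, 0], [[0, 0, 0], 0, 0], [[0, 0, 0], 0, 0], [[0, 0, 0], 0, 0], [[0, 0, 0], 0, 0], [[0, 0, 0], 0, 0], [[0, 0, 0], 0, 0], [[0, 0, 0], 0, 0]]'

```text
clock: 11.75
ee_pos: [480.4, -65.3, 261.7]
tool_rot: [0.023, -3.141, 0.0]
wrist_force: [-0.9, -2.5, -0.1]
gripper_width: 0.312
```

```bash
python3 st.py; cat >> h.py <<'E'
def shot(k):
    from workcell import snapshot
    import pickle
    m=camera_model("wrist"); im=snapshot("wrist")[:,:,::-1]; cv2.imwrite(f"pics/w{k}.png",im); pickle.dump(m,open(f"w{k}.pkl","wb"))
    crop(im,190,190,330,310,5,f"pics/w{k}c.png")
E
python3 -c "
from h import *
shot(8)"
```

```text
t 11.75 ee [480.36 -65.25 261.73] yaw(x) -179.18 tilt [-0.0001 -0.0003] F [-0.9 -2.5 -0.1] T [-0.271 -0.047  0.036] w 28.7 j [-0.293  0.442  1.823 -0.     0.877 -1.878] v6 [ 0.001 -0.    -0.001  0.001 -0.002 -0.002] tau6 0.012
```

View pics/w8c.png

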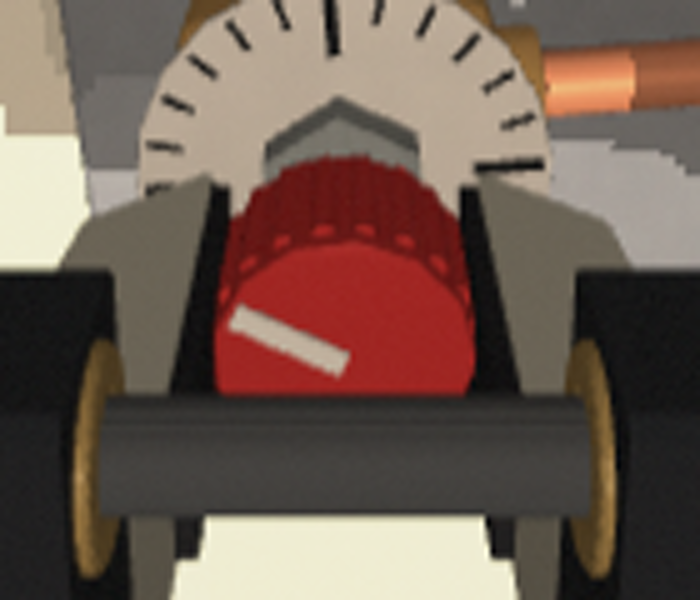

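Emit:
move_arm --targets '[[[0, 0, 0], -6, 0], [[0, 0, 0], -12, 0], [[0, 0, 0], -18, 0], [[0, 0, 0], -24, 0], [[0, 0, 0], -30, 0], [[0, 0, 0], -36, 0], [[0, 0, 0], -42, 0], [[0, 0, 0], -48, 0], [[0, 0, 0], -50, 0], [[0, 0, 0], -50, 0], [[0, 0, 0], -50, 0]]'

```text
clock: 12.9
ee_pos: [480.2, -65.8, 261.7]
tool_rot: [1.307, 2.857, -0.003]
wrist_force: [-2.5, -6.5, 1.0]
gripper_width: 0.317
```

```bash
python3 st.py
```

```text
t 12.9 ee [480.17 -65.82 261.74] yaw(x) 130.83 tilt [-0.0006 -0.0015] F [-2.5 -6.5  1. ] T [-1.064  0.161 -0.059] w 29.2 j [-0.294  0.442  1.823 -0.002  0.877 -1.005] v6 [-0.    -0.001 -0.     0.002 -0.001 -0.001] tau6 -0.03
```

Emit:
move_arm --targets '[[[0, 0, 0], -3, 0], [[0, 0, 0], -6, 0], [[0, 0, 0], -6, 0], [[0, 0, 0], -6, 0]]'

```text
clock: 13.3
ee_pos: [480.1, -65.9, 261.7]
tool_rot: [1.455, 2.784, -0.003]
wrist_force: [-2.0, -7.3, 0.4]
gripper_width: 0.313
```

```bash
python3 st.py
```

```text
t 13.3 ee [480.11 -65.86 261.74] yaw(x) 124.83 tilt [-0.0008 -0.0016] F [-2.  -7.3  0.4] T [-1.084  0.284 -0.059] w 28.8 j [-0.294  0.442  1.823 -0.002  0.877 -0.901] v6 [-0.001  0.002  0.001 -0.001  0.001 -0.002] tau6 -0.02
```

Emit:
move_arm --targets '[[[0, 0, 0], -2, 0], [[0, 0, 0], -4, 0], [[0, 0, 0], -4, 0], [[0, 0, 0], -4, 0]]'

```text
clock: 13.7
ee_pos: [480.1, -65.8, 261.7]
tool_rot: [1.549, 2.733, -0.003]
wrist_force: [-2.6, -7.3, 0.3]
gripper_width: 0.315
```

```bash
python3 st.py; python3 -c "
from h import *
shot(9)"
```

```text
t 13.7 ee [480.07 -65.83 261.73] yaw(x) 120.9 tilt [-0.001  -0.0019] F [-2.6 -7.3  0.3] T [-1.138  0.315  0.367] w 29.0 j [-0.294  0.442  1.823 -0.003  0.877 -0.831] v6 [-0.001  0.     0.001 -0.    -0.001 -0.002] tau6 0.407
```

View pics/w9c.png

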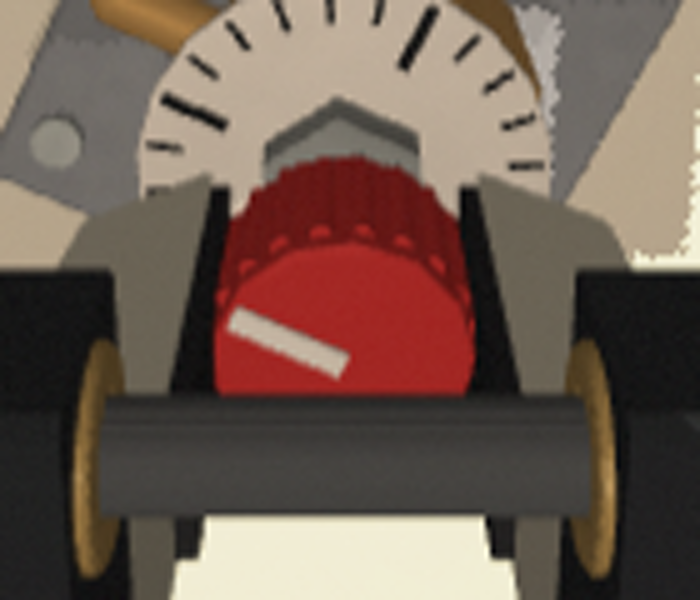

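Emit:
move_arm --targets '[[[0, 0, 0], -2, 0], [[0, 0, 0], -4, 0], [[0, 0, 0], -4, 0], [[0, 0, 0], -4, 0]]'

```text
clock: 14.15
ee_pos: [480.0, -65.9, 261.8]
tool_rot: [1.644, 2.677, -0.003]
wrist_force: [-4.0, -7.6, 0.5]
gripper_width: 0.316
```

```bash
python3 st.py; python3 -c "
from h import *
shot(10)"
```

```text
t 14.15 ee [480.01 -65.87 261.78] yaw(x) 116.88 tilt [-0.0011 -0.0019] F [-4.  -7.6  0.5] T [-1.215  0.4    0.272] w 29.1 j [-0.294  0.442  1.823 -0.003  0.877 -0.761] v6 [ 0.001  0.     0.     0.002  0.001 -0.002] tau6 0.243
```

View pics/w10c.png

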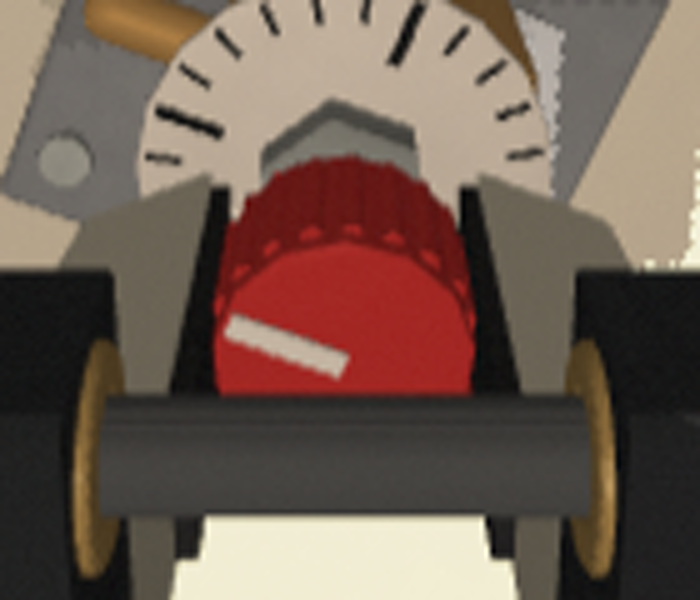

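```bash
cat > mark.py <<'E'
from h import *
import pickle,sys
def mark(k):
    m=pickle.load(open(f"w{k}.pkl","rb")); im=cv2.imread(f"pics/w{k}.png").astype(int)
    big=cv2.resize(im.astype(np.uint8),None,fx=8,fy=8,interpolation=cv2.INTER_CUBIC).astype(int)
    x0,y0,x1,y1=234,238,284,269
    sub=big[y0*8:y1*8,x0*8:x1*8]; mask=((sub[:,:,1]>110)&(sub[:,:,0]>100)).astype(np.uint8)
    n,l,st,c=cv2.connectedComponentsWithStats(mask); i=1+np.argmax(st[1:,4])
    ys,xs=np.nonzero(l==i); px=np.stack([xs+x0*8,ys+y0*8],1); px=(px+.5)/8-.5
    P=back("wrist",px[::3],113,m)[:,:2]; ce=P.mean(0); u,s,v=np.linalg.svd(P-ce,full_matrices=False)
    d=v[0]; a=np.degrees(np.arctan2(d[1],d[0]))
    # long dims
    t=(P-ce)@d; e1,e2=ce+d*t.min(),ce+d*t.max()
    print(k,"angle mod180",round(a%180,2),"ends",e1.round(1),e2.round(1),"n",st[i,4],"len",round(np.ptp(t),1))
for k in sys.argv[1:]: mark(k)
E
python3 mark.py 8 9 10
```

```text
8 angle mod180 63.64 ends [473.3 -77.3] [479.3 -65.2] n 7839 len 13.5
9 angle mod180 4.4 ends [466.2 -65.7] [479.7 -64.6] n 7932 len 13.6
10 angle mod180 4.56 ends [466.3 -65.7] [479.7 -64.6] n 7904 len 13.5
```

Emit:
move_arm --targets '[[[0, 0, 0], 7, 0], [[0, 0, 0], 15, 0], [[0, 0, 0], 23, 0], [[0, 0, 0], 31, 0], [[0, 0, 0], 39, 0], [[0, 0, 0], 47, 0], [[0, 0, 0], 55, 0], [[0, 0, 0], 63, 0], [[0, 0, 0], 71, 0], [[0, 0, 0], 79, 0], [[0, 0, 0], 86, 0], [[0, 0, 0], 90, 0]]'

```text
clock: 15.4
ee_pos: [480.3, -65.0, 261.8]
tool_rot: [0.735, -3.054, -0.001]
wrist_force: [-1.5, -0.1, 1.1]
gripper_width: 0.317
```

Emit:
move_arm --targets '[[[0, 0, 0], 0, 0], [[0, 0, 0], 0, 0], [[0, 0, 0], 0, 0]]'

```text
clock: 15.7
ee_pos: [480.3, -65.0, 261.8]
tool_rot: [0.726, -3.056, -0.001]
wrist_force: [-0.5, 0.2, 1.4]
gripper_width: 0.316
```

```bash
python3 st.py; python3 -c "
from h import *
shot(11)"; python3 mark.py 11
```

```text
t 15.7 ee [480.27 -64.95 261.75] yaw(x) -153.26 tilt [-0.0003  0.0003] F [-0.5  0.2  1.4] T [0.165 0.047 0.022] w 29.1 j [-0.293  0.442  1.823  0.     0.877 -2.33 ] v6 [ 0.001  0.001  0.002  0.    -0.    -0.005] tau6 0.017
11 angle mod180 94.22 ends [480.3 -79. ] [479.3 -65.7] n 7805 len 13.4
```

View pics/w11c.png

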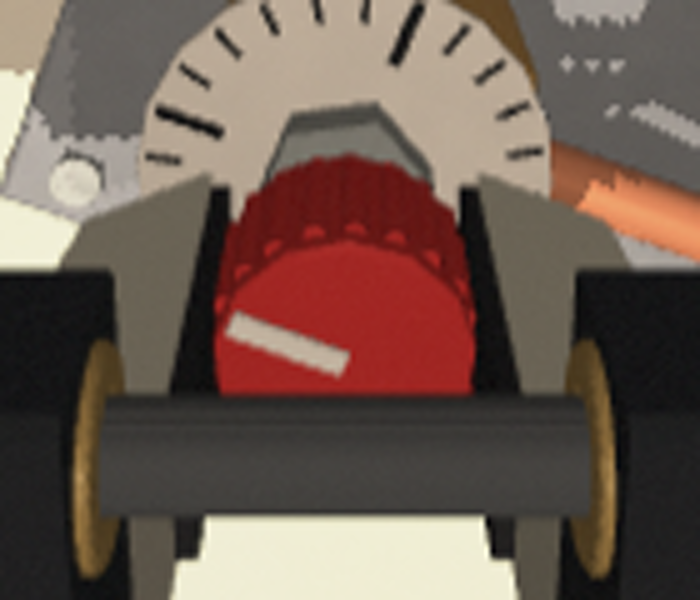

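```bash
python3 - <<'E'
from h import *
from workcell import *
a=snapshot("top")[:,:,::-1]; b=snapshot("scene")[:,:,::-1]
cv2.imwrite("pics/end.png",np.vstack([cv2.resize(a[150:260,100:420],None,fx=2.4,fy=2.4,interpolation=2),cv2.resize(b[150:290,100:420],None,fx=2.4,fy=2.4,interpolation=2)])[:600])
crop(b,235,170,335,245,7,"pics/endc.png")
E
python3 st.py
```

```text
t 15.85 ee [480.29 -64.94 261.74] yaw(x) -153.22 tilt [-0.0003  0.0003] F [-1.3  1.   2.3] T [ 0.102  0.181 -0.047] w 29.1 j [-0.293  0.442  1.823  0.     0.877 -2.331] v6 [ 0.    -0.    -0.001  0.     0.001 -0.001] tau6 -0.005
```

View pics/end.png

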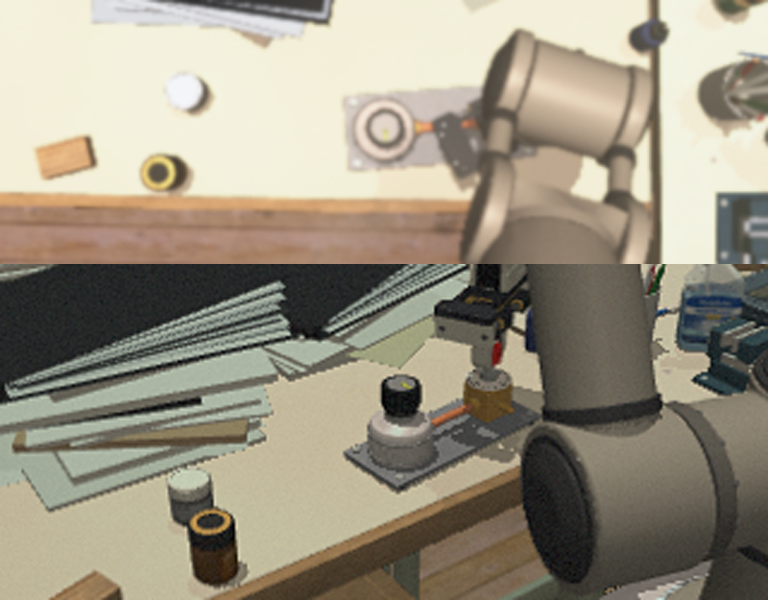

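View pics/endc.png

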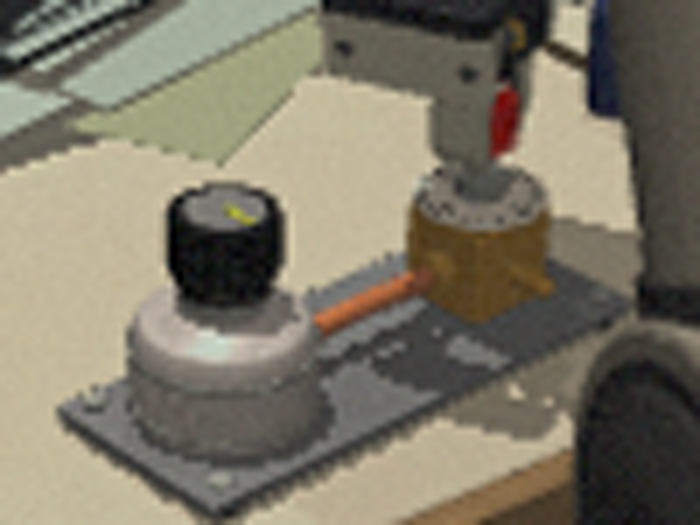

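```bash
python3 -c "
from workcell import *
print(sign_off())"
```

```text
the job is handed in; nothing more can be done
None
```

The stand is ready, and I handed the job in with the gripper still holding the red screw, motionless, at 15.85 s of the 51 s allowed.

- **Filler cap:** I turned it clockwise about 70° to its hard stop. The wrist torque rose to 0.6–0.85 N m and the pads began to slip on the cap. After I let go, its mark pointed at about -175°, towards the spout side, and the last scene picture shows it still there.
- **Needle screw:** I turned it clockwise about 60° until it seated. The torque rose from about zero to 0.37 N m, and the mark stayed at 184.4–184.6° when I pushed further. I then backed it off. The mark now reads 274.2°, which is 89.7° (about 1.57 rad) off the seat.
- **Bystanders:** The jars, bottle and sanding block look unmoved in the last top and scene pictures.

**Disagreements between checks:**
- The cameras differed by 2–4 mm on the positions of the cap and screw, and I used values in between.
- The measured cap-to-screw distance was 148.5 mm against the stated 150 mm.
- While the cap and screw turned freely, the wrist torque did not clearly show the stated 0.1 N m friction, so I judged the stops by the jump in torque together with the marks.

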